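Press the pump cover under the leaf spring of the loading nest

TASK

Load the aluminium cover plate into the nest using fingertips only: press it down hard on its flat rear half so that the sprung bed sinks, and while still pressing slide it along the lane under the leaf spring until its front edge is fully home against the brass stops, then take your hand away so that the spring keeps it there. Never lift or tip the cover, do not touch the leaf spring, and leave everything else where it stands.

Things in the scene. Friction and masses are not known exactly. Their poses are not given: they have to be found in the camera images.
- cover: Loose aluminium cover, 84 (x) x 120 (y) x 8 mm, about 0.3 kg, flat on the sprung bed. Origin: centre of the underside. +y points to its front edge, which goes under the spring. A cross rib 66 wide, 9 long, 6 mm high is centred at y = -4 mm; the flat rear half for the fingertips is y = -9 to -60 mm. Rust-brown patch on the front half. Oiled: friction on bed, rails, spring about 0.2.
- cover_pad (a point): Point on the cover's top face (8 mm above its underside) in the middle of the flat rear half, at cover x = 0, y = -33 mm: a good place to press. The fingertips may slip forward on the smooth top until they bear on the rib, which then drives the cover while they press; pushing it under the spring takes about 15 N along the lane.
- cover_front (a point): Middle of the lower front edge of the cover, at cover x = 0, y = +60 mm, z = 0.
- nest: Blue loading nest, base 170 (x) x 325 (y) x 12 mm, fixed. Origin on the table; +y is the direction to slide the cover. Steel rails (tops 38 mm up) bound a lane 90 mm wide, centred on x = 0. Two brass stop lugs (tops 50 mm up) have faces at y = 125 mm. A blue block behind them (y = 144 to 170 mm, about 70 mm high) holds the leaf spring.
- bed (a joint): Black sprung bed (86 x 245 mm) under the cover; moves straight down: 0 = up (bed top 34 mm, cover's top face 42 mm above the table), 0.010 m = fully down. About 5 N on the cover starts it, 1 N more per mm, about 15 N fully down.
- leaf: Leaf spring: sloping steel strip 56 mm wide with an upturned orange lip facing the incoming cover. Origin on its hinge: nest y = 150 mm, 46 mm up. At rest its lowest line is at nest y = 94 mm, 30.5 mm up; a fully pressed cover still rubs under it. Pushes down with 5 N + 1.5 N per mm of lift. Lip top 52 mm up. A cover pressed down less than 5 mm hits the lip and stops.
- leaf_edge (a point): Lower edge of the orange lip at rest: nest x = 0, y = 83.5 mm, 37.5 mm above the table; from here an inclined steel ramp leads down to the lowest line of the spring.
- home (a point): Point in the nest at x = 0, y = 125 mm (stop face), 34 mm above the table: the cover's front edge comes here (a few mm lower) when it is home.
- plate_a: Rusty square steel plate 80 x 80 x 8 mm lying on a black mat, left of the nest. Leave alone.
- plate_b: Clean square steel plate 80 x 80 x 8 mm on the same mat. Leave alone.
- bolt_a: Bolt standing on its head, 22 mm across, 59 mm tall, between nest and robot. Leave alone.
- bolt_b: Another such bolt between nest and robot. Leave alone.
- bolt_c: Another such bolt beyond the nest. Leave alone.
- can: Blue spray can with red cap, 60 mm across, 170 mm tall, standing right of the nest. Leave alone.
- wrench: Steel wrench lying on the table right of the nest. Leave alone.
Things that resemble listed ones, but are neither listed nor needed, are in the scene too. Leave any orange look-alike of the cover alone.

How it is judged:
By the outcome, as a careful person would: the job done as asked, in the order asked, and still so for the second after the job is handed in, with the robot touching nothing.
It also fails if it takes over 38 s, if anything falls off the work surface, if the arm or the gripper's body presses on something with over 40 N, if the wrist force passes 120 N, or if a joint passes its speed limit or range.

ROBOT

A 6-joint arm with a two-finger parallel gripper is mounted at the origin on the work surface. World frame = base frame: x ahead of the robot, y to its left, z up, the work surface at z = 0. Lengths are in mm, angles in rad, forces in N, time in s.
With the tool pointing down it reaches from about 425 to 950 mm from the base axis. Payload 3.5 kg.
Tool frame: the origin (TCP) lies midway between the tips of the shut fingers; the grasp point (between the pads) lies 19 mm behind it (grip_depth is the distance from the TCP to the grasp point, in mm); z points along the fingers, y is the line along which they close (so a half turn about z gives the same grasp; the last joint's range is limited). The gripper opens to 85 mm and grips with 20 to 120 N. Pads are 22 mm wide; open, the fingers measure 114 mm over their backs; the gripper's body (76 mm by 85 mm) begins 54 mm behind the grasp point. The pads swing forward as they close: fully open they stand 13 mm farther back than shut.
Start: joints at [1.103, 0.286, 1.577, -0, 1.279, -0.15], TCP at [210.885, 641.197, 231.325] pointing down, gripper open.
Joint ranges: [-2.77, 2.77], [-0.9, 2.22], [0.21, 2.48], [-1.53, 4.67], [0.24, 2.81], [-2.84, 2.84]. Speed limits (rad/s): [2.79, 2.79, 3.14, 3.14, 3.14, 3.14].

INTERFACE

Orientations are given as a unit quaternion [w, x, y, z].
In Python, from station import * gives the robot as it stands.
- The arm moves only by the tool play_rows, never from a script. Its argument "steps" is a list of rows, each a list of 6 numbers: the shift along the tool's x, y, z in m, then the turn, a rotation vector about the tool's x, y, z in degrees. A call has exactly 8 rows; each row shifts and turns the commanded pose from where the row before left it, along the tool's axes as they then stand; what a row does not reach is not made up. A row lasts 1/12 s, in which the tool goes at most 41.7 mm and 7.16 degrees, less where a joint would pass 70% of its speed; a pose out of reach is approached as far as the arm can. A call is refused whole if a number of a shift passes 0.0417 or a number of a turn 7.16, either way. A call with a gripper value outside its range is refused whole. "gripper" is the finger opening in m, from 0 to 0.0854, set as the call begins (left out, the last holds). The fingers move at their own pace and stop on an object; the grip force is fixed at half the most. Time passes only in rows, so rows that do not move let the fingers close, or fill a call up. It gives the time, the measured TCP pose, the force, the opening and the grip force at its end, in the units of the state.
- read_state(): the state, without advancing time (a new reading comes with each control period).
- snapshot(name): name is "side" or "top" or "wrist"; returns a dict with "color" (480x640x3 uint8, blue, green, red), "z_map" (480x640 float32, mm along the optical axis (not along the pixel's ray), 0 where there is no reading), "fx", "fy", "cx", "cy" (pixels), "xyz" and "attitude" of the camera in the world. Camera axes: x right, y up, looking along -z (the intrinsics and any distortion apply to the point x, -y, -z); pixel columns grow to the right and rows downward; lengths in mm; the calibration is good to about 2 mm. A picture is of the moment at which its call begins.
- close_job(): hands the job in; it is judged then, once.
The state is a dict: "time": time; "q": joint angles; "qd": joint speeds; "effort": joint torques, N m; "ee_pos": TCP position; "tcp_rot": TCP orientation; "ft_force": force on the tool from outside, world axes, zero at the start; "moment": the same for the moment, N m; "finger_gap": finger opening in mm; "gripper_force": force on a finger pad.
Only numpy, scipy, OpenCV 4.12 (cv2) and the standard library are available. Lean on these libraries where they do the work, as an engineer would, in place of code of your own. Each camera call takes 0.05 s, during which the arm holds its last target. There are 200 camera calls.

## Working session

There is one attempt and no reset: what is moved stays moved. The work goes in short steps, Python scripts to look and compute and a tool call to move; the robot and the scene stay as the last step left them, time stands still between calls to the robot, and variables do not carry over. Pictures are saved under pics/ and viewed, at most 10 in all, crops included, and the job is handed in when it is done.

Besides the shell and the picture viewer there is one more tool, called by a JSON object that holds its "method" and its "body", one argument or row to a line. play_rows: Moves the arm, as the interface text tells. Its arguments: {"type":"object","properties":{"steps":{"type":"array","items":{"type":"array","items":{"type":"number"}}},"gripper":{"type":"number"}},"required":["steps"]}

```bash
mkdir -p pics; ls; python3 - <<'E'
from station import *
import cv2,numpy as np
s=read_state();print({k:np.round(v,3) for k,v in s.items()})
for n in ("side","top"):
    d=snapshot(n);cv2.imwrite(f"pics/{n}0.png",d["color"]);np.savez(f"{n}0.npz",**d)
    print(n,d["fx"],d["fy"],d["cx"],d["cy"],d["xyz"],d["attitude"],[k for k in d])
E
```

```text
pics
{'time': np.float64(0.0), 'q': array([ 1.103,  0.287,  1.578,  0.   ,  1.279, -0.15 ]), 'qd': array([-0.   ,  0.001, -0.   , -0.001, -0.   , -0.   ]), 'effort': array([ 1.0000e-03, -4.0599e+01, -2.9263e+01, -0.0000e+00,  6.0000e-03,
       -0.0000e+00]), 'ee_pos': array([210.611, 640.611, 229.935]), 'tcp_rot': array([-0.   ,  0.158,  0.987, -0.001]), 'ft_force': array([-0.183, -0.225,  0.712]), 'moment': array([ 0.032, -0.013, -0.029]), 'gripper_force': np.float64(0.0), 'finger_gap': np.float64(85.142)}
side 476.10847371840134 476.10847371840134 318.02445912394256 235.6235445425026 [ 522.67934329 -873.78503884  590.31452992] [ 0.86720576  0.49725709 -0.0157199  -0.02103433] ['color', 'z_map', 'fx', 'fy', 'cx', 'cy', 'xyz', 'attitude']
top 477.0886248176845 477.0886248176845 315.5904422523637 239.54130881632196 [ 497.01064674   43.71505872 1252.96906586] [-0.70337823 -0.02153722  0.01418103  0.71034788] ['color', 'z_map', 'fx', 'fy', 'cx', 'cy', 'xyz', 'attitude']
```

View pics/top0.png

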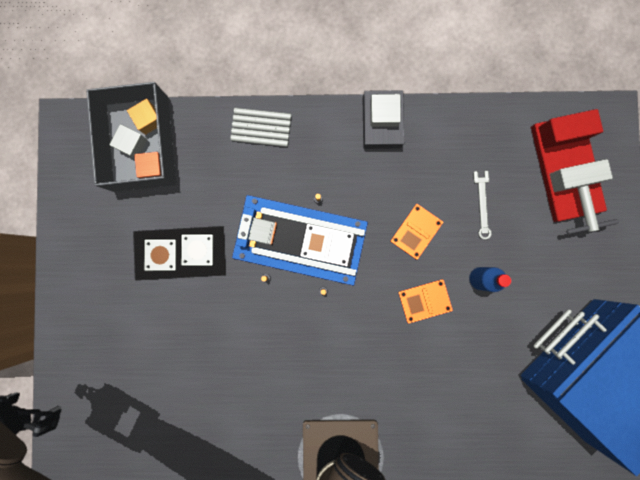

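View pics/side0.png

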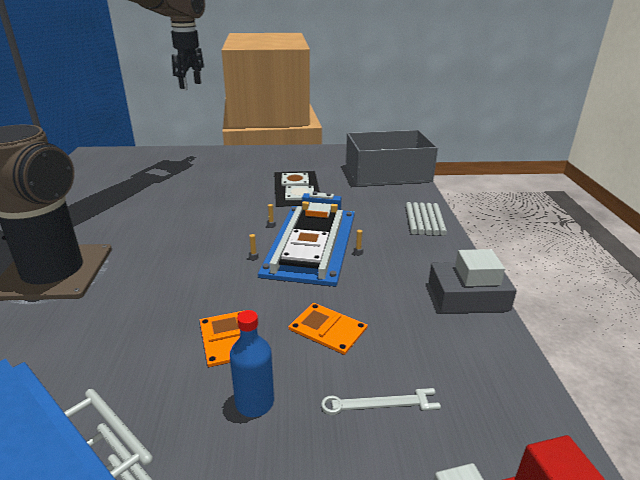

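The top view shows the nest around (300,240), with its spring block at the left end (250,225), so nest +y is image left, about world +y. The cover is at (328,243), and the bolts are at (318,197), (265,278) and (323,292). The side view shows the same nest at (310,240). I'll measure it now.

```bash
cat > h.py <<'E'
import numpy as np,cv2
from scipy.spatial.transform import Rotation as R
def rot(q): return R.from_quat(np.roll(q,-1))
def ray(d,uv):
    uv=np.atleast_2d(uv).astype(float)
    c=np.c_[(uv[:,0]-d["cx"])/d["fx"],-(uv[:,1]-d["cy"])/d["fy"],-np.ones(len(uv))]
    return rot(d["attitude"]).apply(c)
def plane(d,uv,z):
    r=ray(d,uv);o=np.array(d["xyz"]);return o+r*((z-o[2])/r[:,2])[:,None]
def tri(d1,u1,d2,u2):
    a,b=ray(d1,u1)[0],ray(d2,u2)[0];o1,o2=np.array(d1["xyz"]),np.array(d2["xyz"])
    t=np.linalg.lstsq(np.c_[a,-b],o2-o1,rcond=None)[0]
    p,q=o1+t[0]*a,o2+t[1]*b;return (p+q)/2,np.linalg.norm(p-q)
def proj(d,p):
    c=rot(d["attitude"]).inv().apply(np.atleast_2d(p)-np.array(d["xyz"]))
    return np.c_[d["cx"]-d["fx"]*c[:,0]/c[:,2],d["cy"]+d["fy"]*c[:,1]/c[:,2]]
E
python3 - <<'E'
from h import *
T=dict(np.load("top0.npz"));S=dict(np.load("side0.npz"))
def blobs(d,lo,hi,roi,amin,closek=0):
    h=cv2.cvtColor(d["color"],cv2.COLOR_BGR2HSV);m=cv2.inRange(h,lo,hi)
    k=np.zeros_like(m);x0,y0,x1,y1=roi;k[y0:y1,x0:x1]=255;m&=k
    if closek:m=cv2.morphologyEx(m,cv2.MORPH_CLOSE,np.ones((closek,closek)))
    c,_=cv2.findContours(m,cv2.RETR_EXTERNAL,cv2.CHAIN_APPROX_NONE)
    return [x for x in c if cv2.contourArea(x)>=amin]
for c in blobs(T,(100,120,60),(125,255,255),(225,185,380,295),30): 
    r=cv2.minAreaRect(c);print("blue top",r); 
    if cv2.contourArea(c)>2000:
        b=cv2.boxPoints(r);print(plane(T,b,12).round(1)); 
for n,d,roi in(("T",T,(225,185,380,295)),("S",S,(255,190,360,290))):
    for c in blobs(d,(0,60,60),(20,200,220),roi,15):
        M=cv2.moments(c);print(n,"brown",M["m10"]/M["m00"],M["m01"]/M["m00"],M["m00"])
    for c in blobs(d,(0,0,190),(179,40,255),roi,50): print(n,"white",cv2.minAreaRect(c),cv2.contourArea(c))
t=cv2.resize(T["color"][185:295,225:380],None,fx=5,fy=5,interpolation=cv2.INTER_CUBIC)
cv2.imwrite("pics/t1.png",t)
s=cv2.resize(S["color"][185:295,250:370],None,fx=5,fy=5,interpolation=cv2.INTER_CUBIC)
cv2.imwrite("pics/s1.png",s)
E
```

```text
blue top ((294.875244140625, 261.4489440917969), (125.03861236572266, 21.054004669189453), 12.804266929626465)
blue top ((356.929443359375, 251.81764221191406), (7.809497356414795, 33.949623107910156), 12.528807640075684)
blue top ((304.79150390625, 217.25901794433594), (124.44129180908203, 19.543527603149414), 12.26477336883545)
T brown 315.9736842105263 242.23355263157896 152.0
T white ((303.2127685546875, 260.7781677246094), (105.97513580322266, 5.349732398986816), 12.665064811706543) 458.5
T white ((261.3000183105469, 230.6000213623047), (21.815996170043945, 21.644216537475586), 13.240520477294922) 422.5
T white ((244.20001220703125, 226.40000915527344), (8.932534217834473, 24.049129486083984), 13.240520477294922) 185.5
T white ((308.47161865234375, 237.47047424316406), (104.99146270751953, 39.001365661621094), 12.458245277404785) 2031.0
S brown 308.08730158730157 236.46984126984125 105.0
S brown 357.6829268292683 240.67479674796746 41.0
S brown 333.55367231638417 208.79661016949152 29.5
S brown 270.46017699115043 213.50147492625368 56.5
S brown 304.6242424242424 205.55757575757573 27.5
S white ((304.9767761230469, 243.7397003173828), (43.570640563964844, 28.44774627685547), 5.5275397300720215) 961.5
S white ((330.412841796875, 239.1238555908203), (5.842739582061768, 61.87558364868164), 16.699243545532227) 235.0
S white ((286.040771484375, 234.74954223632812), (5.88148307800293, 63.043663024902344), 25.942291259765625) 243.5
S white ((319.0733337402344, 206.51100158691406), (21.163238525390625, 8.208171844482422), 8.530765533447266) 128.5
S white ((306.0, 193.5), (7.0, 42.0), 90.0) 152.5
```

View pics/t1.png

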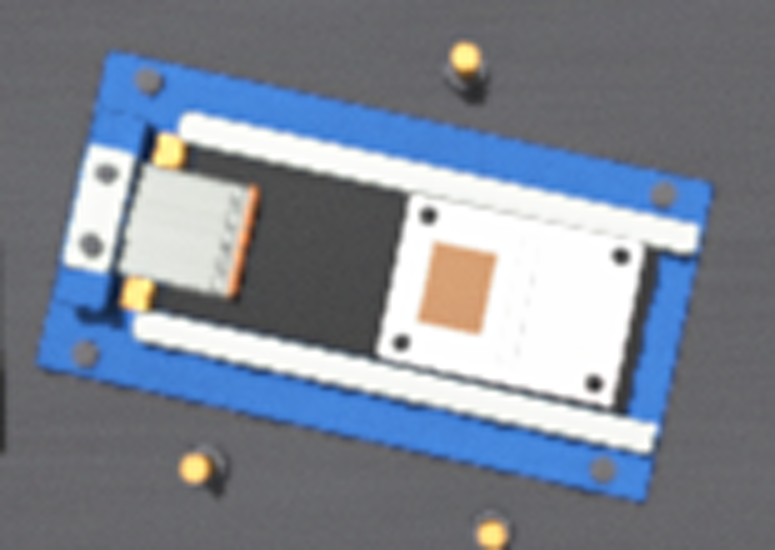

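View pics/s1.png

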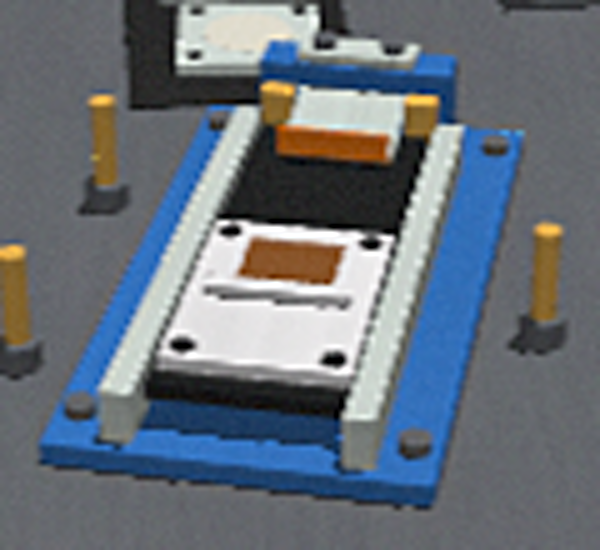

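The crops show the cover's four dark holes, its brown patch and the base corners clearly. In the top crop the holes are at (428,216), (620,256), (594,383) and (401,343). In the side crop they are at (371,243), (334,359), (182,345) and (231,231). Next I triangulate the holes and fit the nest pose.

```bash
python3 - <<'E'
from h import *
T=dict(np.load("top0.npz"));S=dict(np.load("side0.npz"))
ct=lambda p:np.array(p)/5-.4+[225,185]
cs=lambda p:np.array(p)/5-.4+[250,185]
th=[(428,216),(620,256),(594,383),(401,343)];sh=[(371,243),(334,359),(182,345),(231,231)]
P=[]
for a,b in zip(th,sh):
    p,e=tri(T,ct(a),S,cs(b));P.append(p);print("hole",p.round(1),"gap",round(e,1))
P=np.array(P);print("mean",P.mean(0).round(1))
B=plane(T,ct([(110,52),(712,183),(645,502),(38,370)]),12)
print("base",B.round(1),"L",np.linalg.norm(B[0]-B[1]),np.linalg.norm(B[2]-B[3]),"W",np.linalg.norm(B[1]-B[2]),np.linalg.norm(B[0]-B[3]))
yv=(B[0]-B[1]+B[3]-B[2])[:2];yv/=np.linalg.norm(yv)
ang=np.degrees(np.arctan2(yv[1],yv[0]));o=B.mean(0)[:2];xv=np.array([yv[1],-yv[0]])
print("centre",o,"yaw of +y",ang)
C=plane(T,ct([(408,195),(645,240),(612,408),(378,357)]),42)[:,:2]
print("L,W",np.linalg.norm(C[0]-C[1]),np.linalg.norm(C[1]-C[2]))
for n,q in (("corners",C),("holes",P[:,:2]),("holes42",plane(T,ct(th),42)[:,:2])):
    print(n,np.c_[(q-o)@xv,(q-o)@yv].round(1).tolist(),((q-o).mean(0)@xv).round(1),((q-o).mean(0)@yv).round(1),q.mean(0))
q=plane(T,ct([(258,186),(233,296)]),50)[:,:2];print("lip",np.c_[(q-o)@xv,(q-o)@yv])
q=plane(T,ct([(185,152),(155,292)]),50)[:,:2];print("lug front edge",np.c_[(q-o)@xv,(q-o)@yv])
for a,b,n in (((465,57),(547,230),"c"),((196,467),(102,102),"a"),((491,533),(12,252),"b")):
    p,e=tri(T,ct(a),S,cs(b));print("bolt",n,p.round(),round(e,1),((p[:2]-o)@xv).round(),((p[:2]-o)@yv).round())
E
```

```text
hole [588.4  69.4  43.7] gap 0.4
hole [566.9 -27.8  43.8] gap 0.0
hole [502.6 -13.8  43.6] gap 0.0
hole [524.2  83.7  43.4] gap 0.8
mean [545.5  27.9  43.6]
base [[678.5 236.   12. ]
 [606.3 -78.1  12. ]
 [440.9 -41.   12. ]
 [512.3 274.   12. ]] L 322.36151231035666 322.9424229193144 W 169.50962641462903 170.48630843255685
centre [559.53610946  97.72026114] yaw of +y 77.14321473533154
L,W 122.69839601818653 86.94525273590808
corners [[42.7, -8.9], [45.9, -131.6], [-41.1, -133.1], [-41.1, -11.7]] 1.6 -71.3 [545.23638904  27.85312013]
holes [[34.5, -21.2], [35.1, -120.8], [-30.7, -121.4], [-31.3, -21.5]] 1.9 -71.2 [545.53564138  27.85960994]
holes42 [[34.4, -21.1], [35.2, -120.9], [-30.6, -121.5], [-31.7, -21.6]] 1.8 -71.3 [545.45762962  27.83539075]
lip [[ 30.43432685  65.94619627]
 [-26.6704781   66.19013348]]
lug front edge [[ 39.4496371  105.89621747]
 [-33.09103812 105.19470787]]
bolt c [667.  50.  60.] 0.5 115.0 -23.0
bolt a [462. 186.  60.] 0.2 -114.0 65.0
bolt b [428.  39.  61.] 0.5 -115.0 -86.0
```

The measurements agree with the text: hole plane about 43.6 mm up (nominal 42), base 323 x 170 mm, cover in the lane. The nest's +y points at yaw 77.1°. Its origin is about 18–19 mm back from the base centre, judging by the stops and lip. I'll move to above the pad at (538,-4) with the fingers shut.

{"method": "play_rows", "body": {
  "gripper": 0,
  "steps": [
    [-0.0213, -0.0213, 0, 0, 0, 0],
    [-0.0213, -0.0213, 0, 0, 0, 0],
    [-0.0213, -0.0213, 0, 0, 0, 0],
    [-0.0213, -0.0213, 0, 0, 0, 0],
    [-0.0213, -0.0213, 0, 0, 0, 0],
    [-0.0213, -0.0213, 0, 0, 0, 0],
    [-0.0213, -0.0213, 0, 0, 0, 0],
    [-0.0213, -0.0213, 0, 0, 0, 0]
  ]
}}

```text
time: 0.77
ee_pos: [319.6, 424.5, 230.8]
tcp_rot: [-0.0, 0.158, 0.987, -0.0]
ft_force: [0.4, 0.6, 0.3]
finger_gap: 0.1
gripper_force: 0.0
```

{"method": "play_rows", "body": {
  "steps": [
    [-0.0213, -0.0213, 0, 0, 0, 0],
    [-0.0213, -0.0213, 0, 0, 0, 0],
    [-0.0213, -0.0213, 0, 0, 0, 0],
    [-0.0213, -0.0213, 0, 0, 0, 0],
    [-0.0213, -0.0213, 0, 0, 0, 0],
    [-0.0213, -0.0213, 0, 0, 0, 0],
    [-0.0213, -0.0213, 0, 0, 0, 0],
    [-0.0213, -0.0213, 0, 0, 0, 0]
  ]
}}

```text
time: 1.43
ee_pos: [428.2, 209.5, 230.9]
tcp_rot: [-0.0, 0.158, 0.987, -0.0]
ft_force: [0.6, 0.1, 0.3]
finger_gap: 0.0
gripper_force: 0.0
```

{"method": "play_rows", "body": {
  "steps": [
    [-0.0213, -0.0213, 0, 0, 0, 0],
    [-0.0213, -0.0213, 0, 0, 0, 0],
    [-0.0213, -0.0213, 0, 0, 0, 0],
    [-0.0213, -0.0213, 0, 0, 0, 0],
    [-0.0213, -0.0213, 0, 0, 0, 0],
    [-0.0213, -0.0213, 0, 0, 0, 0],
    [-0.0213, -0.0213, 0, 0, 0, 0],
    [-0.0213, -0.0213, 0, 0, 0, 0]
  ]
}}

```text
time: 2.1
ee_pos: [536.9, -5.6, 230.8]
tcp_rot: [-0.0, 0.158, 0.987, 0.0]
ft_force: [-0.5, 0.3, -0.4]
finger_gap: -0.4
gripper_force: 0.0
```

{"method": "play_rows", "body": {
  "steps": [
    [0, 0, 0, 0, 0, 7.05],
    [0, 0, 0, 0, 0, 7.05],
    [0, 0, 0, 0, 0, 7.05],
    [0, 0, 0, 0, 0, 7.05],
    [0, 0, 0, 0, 0, 7.05],
    [0, 0, 0, 0, 0, 7.05],
    [0, 0, 0, 0, 0, 7.05],
    [0, 0, 0, 0, 0, 7.05]
  ]
}}

```text
time: 2.77
ee_pos: [536.3, -4.1, 230.7]
tcp_rot: [-0.001, 0.608, 0.794, -0.0]
ft_force: [-0.5, -0.4, -0.8]
finger_gap: -0.1
gripper_force: 0.0
```

{"method": "play_rows", "body": {
  "steps": [
    [0, 0, 0, 0, 0, 7.05],
    [0, 0, 0, 0, 0, 7.05],
    [0, 0, 0, 0, 0, 7.05],
    [0, 0, 0, 0, 0, 7.05],
    [0, 0, 0, 0, 0, 0],
    [0, 0, 0, 0, 0, 0],
    [0, 0, 0, 0, 0, 0],
    [0, 0, 0, 0, 0, 0]
  ]
}}

```text
time: 3.43
ee_pos: [536.6, -4.1, 231.1]
tcp_rot: [-0.0, 0.781, 0.625, -0.0]
ft_force: [-0.3, 0.0, 0.5]
finger_gap: -0.0
gripper_force: 0.0
```

```bash
python3 - <<'E'
from station import *
from h import *
d=snapshot("wrist");np.savez("w1.npz",**d);cv2.imwrite("pics/w1.png",d["color"]);print(d["xyz"],d["fx"],rot(d["attitude"]).as_matrix().round(3))
o=np.array([559.5,97.7])
print(proj(d,[[545.5,27.9,42],[538.1,-4.3,42],[536.6,-4.1,42]]))
E
```

```text
[552.64880994  61.68165271 374.30616799] 350.25561745647235 [[ 0.975  0.213  0.058]
 [-0.22   0.941  0.257]
 [ 0.    -0.264  0.965]]
[[321.80103073 182.27071478]
 [321.66169796 216.74754071]
 [320.10163476 216.88522098]]
```

View pics/w1.png

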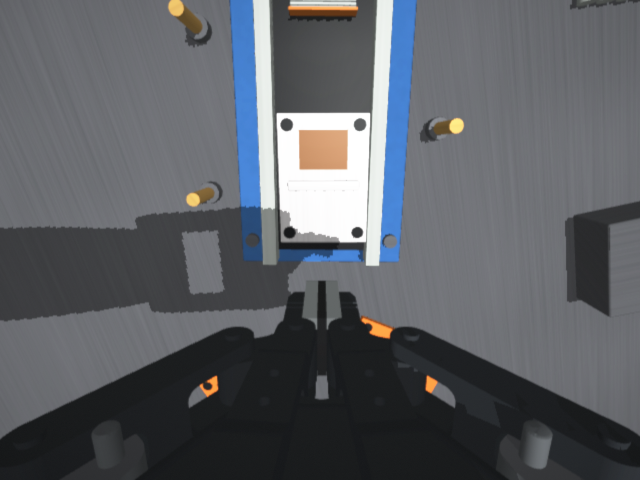

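The wrist view shows the cover with corners at about (277,113), (369,113), (368,242) and (280,243), the orange lip at (323,11), and the rails on both sides. I'll take refined cover and lane coordinates from it.

```bash
python3 - <<'E'
from h import *
T=dict(np.load("top0.npz"));d=dict(np.load("w1.npz"))
h=cv2.cvtColor(d["color"],cv2.COLOR_BGR2GRAY);m=cv2.inRange(h,0,90);m[:110]=0;m[246:]=0;m[:,:278]=0;m[:,369:]=0
c,_=cv2.findContours(m,cv2.RETR_LIST,cv2.CHAIN_APPROX_NONE);hs=[]
for x in c:
    if 40<cv2.contourArea(x)<250:
        (u,v),r=cv2.minEnclosingCircle(x);hs.append((u,v));print("hole",u,v,r)
if len(hs)!=4: hs=[(360,124.5),(357,232),(289.5,232),(287,124.5)]
ct=lambda p:np.array(p)/5-.4+[225,185]
hs=np.array(sorted(hs,key=lambda p:(p[0]<320,p[1] if p[0]>320 else -p[1])))
th=[(428,216),(620,256),(594,383),(401,343)]
for a,b in zip(th,hs): p,e=tri(T,ct(a),d,b);print(p.round(1),round(e,1))
H=plane(d,hs,42)[:,:2];print(H.round(1),"mean",H.mean(0).round(1))
fw=H[0]+H[3]-H[1]-H[2];print("cover yaw",np.degrees(np.arctan2(fw[1],fw[0])))
C=plane(d,[(277,113),(369,113),(368,242),(280,243)],42)[:,:2];print("corners mean",C.mean(0).round(1))
y=np.array([np.cos(np.radians(77.2)),np.sin(np.radians(77.2))]);x=np.array([y[1],-y[0]])
o=np.array([536.6,-4.1]);f=lambda q:np.c_[(q-o)@x,(q-o)@y].round(1).tolist()
print("rel TCP (lane x, y): holes",f(H),"corners",f(C))
print("rails inner/outer",f(plane(d,[(273.5,113),(373.5,113),(278,235),(369,235)],38)[:,:2]))
print("lip low edge",f(plane(d,[(290,15),(357,16)],37.5)[:,:2]))
E
```

```text
hole 356.67022705078125 232.03192138671875 4.7829484939575195
hole 289.1986389160156 232.17123413085938 5.918510437011719
hole 286.28570556640625 124.28571319580078 5.439943313598633
hole 310.0 110.5 32.004005432128906
[557.6  62.8 380.7] 10.5
[542.    1.3 195.3] 51.5
[531.7  30.3 500.3] 76.7
[537.   92.5 -29.9] 26.3
[[568.1 -26.7]
 [503.8 -12.3]
 [525.7  85.6]
 [549.2  92.3]] mean [536.7  34.7]
cover yaw -5.012869733729251
corners mean [547.4  28.8]
rel TCP (lane x, y): holes [[35.8, -15.0], [-30.2, -15.3], [-30.5, 85.0], [-9.1, 96.8]] corners [[-38.6, 94.6], [43.7, 94.7], [47.2, -25.1], [-39.5, -26.3]]
rails inner/outer [[-42.2, 94.9], [48.3, 95.1], [-41.8, -19.2], [48.5, -19.0]]
lip low edge [[-25.6, 173.4], [31.2, 172.7]]
```

The fourth hole was a false detection. Leaving it out, three holes, the corners and the rails agree. The cover centre and lane centre are 3 mm toward lane +x from the TCP. The cover centre is 35 mm ahead, the rib's rear face about 26 mm ahead and the lip 173 mm ahead, so travel to home is about 119 mm. I'll go down over the pad, 8 mm forward and 3 mm across.

{"method": "play_rows", "body": {
  "steps": [
    [0.001, 0.0004, 0.021, 0, 0, 0],
    [0.001, 0.0004, 0.021, 0, 0, 0],
    [0.001, 0.0004, 0.021, 0, 0, 0],
    [0.001, 0.0004, 0.021, 0, 0, 0],
    [0.001, 0.0004, 0.021, 0, 0, 0],
    [0.001, 0.0004, 0.021, 0, 0, 0],
    [0.001, 0.0004, 0.021, 0, 0, 0],
    [0.001, 0.0004, 0.021, 0, 0, 0]
  ]
}}

```text
time: 4.15
ee_pos: [541.8, 3.0, 62.5]
tcp_rot: [0.0, 0.781, 0.624, 0.0]
ft_force: [0.6, 0.9, -0.6]
finger_gap: 0.2
gripper_force: 0.0
```

{"method": "play_rows", "body": {
  "steps": [
    [0, 0, 0.0015, 0, 0, 0],
    [0, 0, 0.0015, 0, 0, 0],
    [0, 0, 0.0015, 0, 0, 0],
    [0, 0, 0.0015, 0, 0, 0],
    [0, 0, 0.0015, 0, 0, 0],
    [0, 0, 0.0015, 0, 0, 0],
    [0, 0, 0, 0, 0, 0],
    [0, 0, 0, 0, 0, 0]
  ]
}}

```text
time: 4.82
ee_pos: [541.8, 2.9, 54.7]
tcp_rot: [0.0, 0.782, 0.624, 0.0]
ft_force: [-1.1, -0.5, 0.3]
finger_gap: 0.2
gripper_force: 0.0
```

{"method": "play_rows", "body": {
  "steps": [
    [0, 0, 0.0015, 0, 0, 0],
    [0, 0, 0.0015, 0, 0, 0],
    [0, 0, 0.0015, 0, 0, 0],
    [0, 0, 0.0015, 0, 0, 0],
    [0, 0, 0.0015, 0, 0, 0],
    [0, 0, 0.0015, 0, 0, 0],
    [0, 0, 0, 0, 0, 0],
    [0, 0, 0, 0, 0, 0]
  ]
}}

```text
time: 5.48
ee_pos: [541.5, 3.0, 45.1]
tcp_rot: [-0.0, 0.782, 0.624, -0.0]
ft_force: [0.7, 0.2, 0.3]
finger_gap: -0.2
gripper_force: 0.0
```

```bash
python3 - <<'E'
from station import *
from h import *
d=snapshot("wrist");np.savez("w2.npz",**d);cv2.imwrite("pics/w2.png",d["color"])
E
```

```text
(no output)
```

View pics/w2.png

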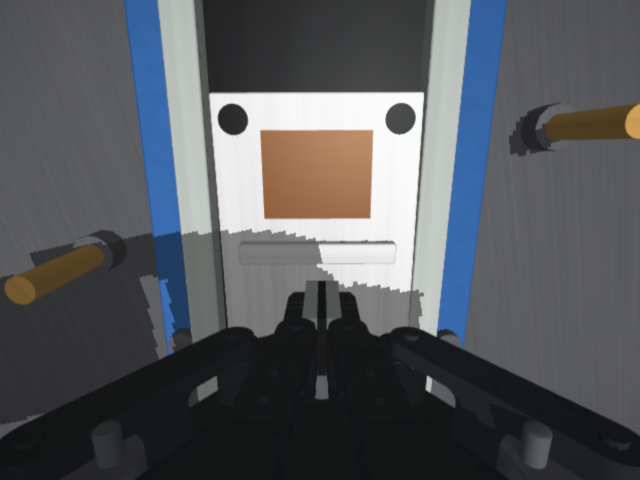

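The tips (321,283) stand behind the rib (rows 243–263, centre column 318) over the flat rear half and are well centred. Now I press.

{"method": "play_rows", "body": {
  "steps": [
    [0, 0, 0.001, 0, 0, 0],
    [0, 0, 0.001, 0, 0, 0],
    [0, 0, 0.001, 0, 0, 0],
    [0, 0, 0.001, 0, 0, 0],
    [0, 0, 0.001, 0, 0, 0],
    [0, 0, 0.001, 0, 0, 0],
    [0, 0, 0.001, 0, 0, 0],
    [0, 0, 0, 0, 0, 0]
  ]
}}

```text
time: 6.2
ee_pos: [542.2, 2.9, 39.5]
tcp_rot: [0.0, 0.781, 0.624, 0.0]
ft_force: [-2.3, 0.9, 6.4]
finger_gap: -0.1
gripper_force: 3.7
```

{"method": "play_rows", "body": {
  "steps": [
    [0, 0, 0.001, 0, 0, 0],
    [0, 0, 0.001, 0, 0, 0],
    [0, 0, 0.001, 0, 0, 0],
    [0, 0, 0.001, 0, 0, 0],
    [0, 0, 0, 0, 0, 0],
    [0, 0, 0, 0, 0, 0],
    [0, 0, 0, 0, 0, 0],
    [0, 0, 0, 0, 0, 0]
  ]
}}

```text
time: 6.87
ee_pos: [542.4, 2.8, 36.3]
tcp_rot: [0.0, 0.781, 0.624, 0.0]
ft_force: [-4.0, -0.1, 10.4]
finger_gap: -0.0
gripper_force: 5.2
```

{"method": "play_rows", "body": {
  "steps": [
    [0, 0, 0.001, 0, 0, 0],
    [0, 0, 0.001, 0, 0, 0],
    [0, 0, 0.001, 0, 0, 0],
    [0, 0, 0.001, 0, 0, 0],
    [0, 0, 0.001, 0, 0, 0],
    [0, 0, 0.001, 0, 0, 0],
    [0, 0, 0, 0, 0, 0],
    [0, 0, 0, 0, 0, 0]
  ]
}}

```text
time: 7.53
ee_pos: [542.6, 2.8, 31.9]
tcp_rot: [-0.0, 0.781, 0.624, -0.0]
ft_force: [-8.4, 1.2, 19.4]
finger_gap: 0.3
gripper_force: 9.8
```

{"method": "play_rows", "body": {
  "steps": [
    [0, 0, 0.001, 0, 0, 0],
    [0, 0, 0.001, 0, 0, 0],
    [0, 0, 0.001, 0, 0, 0],
    [0, 0, 0, 0, 0, 0],
    [0, 0, 0, 0, 0, 0],
    [0, 0, 0, 0, 0, 0],
    [0, 0, 0, 0, 0, 0],
    [0, 0, 0, 0, 0, 0]
  ]
}}

```text
time: 8.2
ee_pos: [542.9, 3.0, 31.8]
tcp_rot: [-0.001, 0.781, 0.624, -0.001]
ft_force: [-15.3, 2.4, 35.3]
finger_gap: -0.1
gripper_force: 17.7
```

The bed is fully down (z 31.8, 35 N). I'll relieve the side force and start sliding.

{"method": "play_rows", "body": {
  "steps": [
    [0, -0.0005, 0, 0, 0, 0],
    [0, -0.0005, -0.0005, 0, 0, 0],
    [0, -0.0005, 0, 0, 0, 0],
    [0.001, 0, 0, 0, 0, 0],
    [0.002, 0, 0, 0, 0, 0],
    [0.002, 0, 0, 0, 0, 0],
    [0.002, 0, 0, 0, 0, 0],
    [0.002, 0, 0, 0, 0, 0]
  ]
}}

```text
time: 8.87
ee_pos: [544.9, 9.4, 31.9]
tcp_rot: [0.003, 0.781, 0.625, -0.001]
ft_force: [-10.7, -7.2, 27.9]
finger_gap: 0.2
gripper_force: 14.0
```

{"method": "play_rows", "body": {
  "steps": [
    [0.002, 0, 0, 0, 0, 0],
    [0.002, 0, 0, 0, 0, 0],
    [0.002, 0, 0, 0, 0, 0],
    [0.002, 0, 0, 0, 0, 0],
    [0.002, 0, 0, 0, 0, 0],
    [0.002, 0, 0, 0, 0, 0],
    [0.002, 0, 0, 0, 0, 0],
    [0.002, 0, 0, 0, 0, 0]
  ]
}}

```text
time: 9.53
ee_pos: [548.6, 25.2, 31.9]
tcp_rot: [0.003, 0.781, 0.625, -0.0]
ft_force: [-10.1, -7.4, 28.6]
finger_gap: 0.1
gripper_force: 13.9
```

{"method": "play_rows", "body": {
  "steps": [
    [0.0025, -0.0005, 0, 0, 0, 0],
    [0.0025, -0.0005, 0, 0, 0, 0],
    [0.0025, 0, 0, 0, 0, 0],
    [0.0025, 0, 0, 0, 0, 0],
    [0.0025, 0, 0, 0, 0, 0],
    [0.0025, 0, 0, 0, 0, 0],
    [0.0025, 0, 0, 0, 0, 0],
    [0.0025, 0, 0, 0, 0, 0]
  ]
}}

```text
time: 10.2
ee_pos: [553.2, 45.2, 31.9]
tcp_rot: [0.004, 0.781, 0.624, 0.001]
ft_force: [-7.3, -6.1, 25.5]
finger_gap: -0.2
gripper_force: 12.3
```

```bash
python3 - <<'E'
from station import *
from h import *
d=snapshot("wrist");np.savez("w3.npz",**d);cv2.imwrite("pics/w3.png",d["color"])
E
```

```text
(no output)
```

View pics/w3.png

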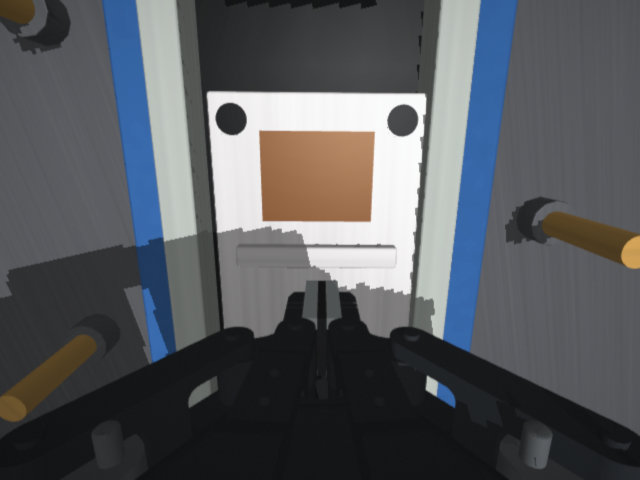

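The cover (front edge at row 93, rib at rows 245–267) moves with the tips without slipping. I'll add a bit of press and continue.

{"method": "play_rows", "body": {
  "steps": [
    [0.0025, -0.0003, 0.0005, 0, 0, 0],
    [0.0025, -0.0003, 0.0005, 0, 0, 0],
    [0.0025, 0, 0.0005, 0, 0, 0],
    [0.0025, 0, 0, 0, 0, 0],
    [0.0025, 0, 0, 0, 0, 0],
    [0.0025, 0, 0, 0, 0, 0],
    [0.0025, 0, 0, 0, 0, 0],
    [0.0025, 0, 0, 0, 0, 0]
  ]
}}

```text
time: 10.92
ee_pos: [557.8, 64.6, 31.9]
tcp_rot: [0.004, 0.781, 0.625, 0.001]
ft_force: [-8.3, -7.7, 30.0]
finger_gap: 0.0
gripper_force: 15.3
```

{"method": "play_rows", "body": {
  "steps": [
    [0.0025, 0, 0, 0, 0, 0],
    [0.0025, 0, 0, 0, 0, 0],
    [0.0025, 0, 0, 0, 0, 0],
    [0.0025, 0, 0, 0, 0, 0],
    [0.0025, 0, 0, 0, 0, 0],
    [0.0025, 0, 0, 0, 0, 0],
    [0.0025, 0, 0, 0, 0, 0],
    [0.0025, 0, 0, 0, 0, 0]
  ]
}}

```text
time: 11.58
ee_pos: [562.4, 84.4, 31.9]
tcp_rot: [0.004, 0.781, 0.625, 0.002]
ft_force: [-8.3, -7.5, 30.1]
finger_gap: 0.2
gripper_force: 14.8
```

{"method": "play_rows", "body": {
  "steps": [
    [0.002, 0, 0.0005, 0, 0, 0],
    [0.002, 0, 0, 0, 0, 0],
    [0.002, 0, 0, 0, 0, 0],
    [0.002, 0, 0, 0, 0, 0],
    [0.002, 0, 0, 0, 0, 0],
    [0.002, 0, 0, 0, 0, 0],
    [0.002, 0, 0, 0, 0, 0],
    [0.002, 0, 0, 0, 0, 0]
  ]
}}

```text
time: 12.25
ee_pos: [566.3, 94.2, 31.9]
tcp_rot: [0.009, 0.779, 0.627, -0.003]
ft_force: [-11.7, -31.2, 34.1]
finger_gap: 0.0
gripper_force: 25.7
```

{"method": "play_rows", "body": {
  "steps": [
    [0.0015, 0, 0, 0, 0, 0],
    [0.0015, 0, 0, 0, 0, 0],
    [0.0015, 0, 0, 0, 0, 0],
    [0.0015, 0, 0, 0, 0, 0],
    [0.0015, 0, 0, 0, 0, 0],
    [0.0015, 0, 0, 0, 0, 0],
    [0.0015, 0, 0, 0, 0, 0],
    [0.0015, 0, 0, 0, 0, 0]
  ]
}}

```text
time: 12.92
ee_pos: [570.2, 110.9, 31.9]
tcp_rot: [0.006, 0.781, 0.625, 0.003]
ft_force: [-4.2, -10.3, 27.2]
finger_gap: 0.3
gripper_force: 21.7
```

```bash
python3 - <<'E'
from station import *
from h import *
d=snapshot("wrist");cv2.imwrite("pics/w4.png",d["color"])
E
```

```text
(no output)
```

View pics/w4.png

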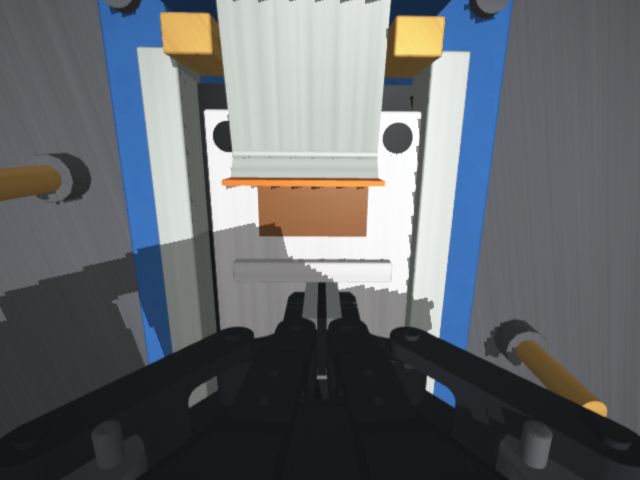

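The cover is under the spring, with the lip at row 183 over its patch. The tips now bear on the rib (rows 260–282). The front edge (row 110) is still about 14 mm short of the brass lugs, so I continue to the stops.

{"method": "play_rows", "body": {
  "steps": [
    [0.0015, 0, 0.0005, 0, 0, 0],
    [0.0015, 0, 0.0005, 0, 0, 0],
    [0.0015, 0, 0, 0, 0, 0],
    [0.0015, 0, 0, 0, 0, 0],
    [0.0015, 0, 0, 0, 0, 0],
    [0.0015, 0, 0, 0, 0, 0],
    [0.001, 0, 0, 0, 0, 0],
    [0, 0, 0, 0, 0, 0]
  ]
}}

```text
time: 13.63
ee_pos: [572.5, 120.8, 31.8]
tcp_rot: [0.006, 0.781, 0.625, 0.003]
ft_force: [-6.4, -10.9, 32.1]
finger_gap: -0.1
gripper_force: 23.7
```

{"method": "play_rows", "body": {
  "steps": [
    [0.001, 0, 0, 0, 0, 0],
    [0.001, 0, 0, 0, 0, 0],
    [0.001, 0, 0, 0, 0, 0],
    [0, 0, 0, 0, 0, 0],
    [0, 0, 0, 0, 0, 0],
    [0, 0, 0, 0, 0, 0],
    [0, 0, 0, 0, 0, 0],
    [0, 0, 0, 0, 0, 0]
  ]
}}

```text
time: 14.3
ee_pos: [573.2, 123.7, 31.8]
tcp_rot: [0.006, 0.781, 0.625, 0.003]
ft_force: [-6.1, -10.1, 30.9]
finger_gap: 0.1
gripper_force: 23.6
```

{"method": "play_rows", "body": {
  "steps": [
    [0.001, 0, 0, 0, 0, 0],
    [0.001, 0, 0, 0, 0, 0],
    [0.001, 0, 0, 0, 0, 0],
    [0, 0, 0, 0, 0, 0],
    [0, 0, 0, 0, 0, 0],
    [0, 0, 0, 0, 0, 0],
    [0, 0, 0, 0, 0, 0],
    [0, 0, 0, 0, 0, 0]
  ]
}}

```text
time: 14.97
ee_pos: [573.6, 125.4, 31.8]
tcp_rot: [0.006, 0.781, 0.625, 0.002]
ft_force: [-6.8, -14.6, 33.0]
finger_gap: -0.1
gripper_force: 24.3
```

{"method": "play_rows", "body": {
  "steps": [
    [0.001, 0, 0, 0, 0, 0],
    [0.001, 0, 0, 0, 0, 0],
    [0, 0, 0, 0, 0, 0],
    [0, 0, 0, 0, 0, 0],
    [0, 0, 0, 0, 0, 0],
    [0, 0, 0, 0, 0, 0],
    [0, 0, 0, 0, 0, 0],
    [0, 0, 0, 0, 0, 0]
  ]
}}

```text
time: 15.63
ee_pos: [573.7, 125.5, 31.8]
tcp_rot: [0.007, 0.78, 0.626, -0.0]
ft_force: [-9.4, -20.4, 34.8]
finger_gap: 0.0
gripper_force: 25.4
```

```bash
python3 - <<'E'
from station import *
from h import *
d=snapshot("wrist");cv2.imwrite("pics/w5.png",d["color"][0:320,120:520])
E
```

```text
(no output)
```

View pics/w5.png

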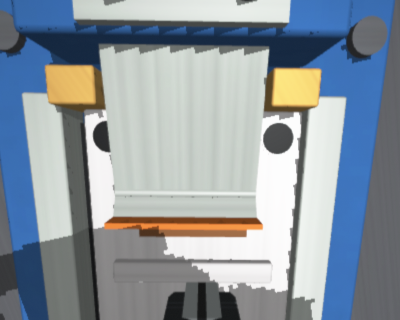

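The front edge bears on both brass lugs (crop row 108), and the push force rose with no further travel, so the cover is home. I release by fading the press and the push together.

{"method": "play_rows", "body": {
  "steps": [
    [-0.0003, 0, -0.001, 0, 0, 0],
    [-0.0003, 0, -0.001, 0, 0, 0],
    [-0.0004, 0, -0.001, 0, 0, 0],
    [-0.0004, 0, -0.001, 0, 0, 0],
    [-0.0004, 0, -0.001, 0, 0, 0],
    [0, 0, 0, 0, 0, 0],
    [0, 0, 0, 0, 0, 0],
    [0, 0, 0, 0, 0, 0]
  ]
}}

```text
time: 16.35
ee_pos: [573.1, 125.5, 32.1]
tcp_rot: [0.007, 0.781, 0.625, 0.003]
ft_force: [3.4, -13.2, 10.2]
finger_gap: -0.1
gripper_force: 12.3
```

{"method": "play_rows", "body": {
  "steps": [
    [-0.0005, 0, -0.0003, 0, 0, 0],
    [-0.0005, 0, -0.0003, 0, 0, 0],
    [-0.0005, 0, -0.0003, 0, 0, 0],
    [-0.0003, 0, -0.0003, 0, 0, 0],
    [0, 0, 0, 0, 0, 0],
    [0, 0, 0, 0, 0, 0],
    [0, 0, 0, 0, 0, 0],
    [0, 0, 0, 0, 0, 0]
  ]
}}

```text
time: 17.02
ee_pos: [572.2, 125.6, 32.5]
tcp_rot: [0.005, 0.781, 0.624, 0.004]
ft_force: [3.8, -7.5, 6.6]
finger_gap: -0.0
gripper_force: 6.7
```

{"method": "play_rows", "body": {
  "steps": [
    [-0.0005, 0.0003, -0.0003, 0, 0, 0],
    [-0.0005, 0.0003, -0.0003, 0, 0, 0],
    [-0.0003, 0, -0.0003, 0, 0, 0],
    [0, 0, -0.0003, 0, 0, 0],
    [0, 0, 0, 0, 0, 0],
    [0, 0, 0, 0, 0, 0],
    [0, 0, 0, 0, 0, 0],
    [0, 0, 0, 0, 0, 0]
  ]
}}

```text
time: 17.68
ee_pos: [570.4, 125.8, 32.6]
tcp_rot: [0.003, 0.781, 0.624, 0.003]
ft_force: [3.7, -3.6, 7.1]
finger_gap: -0.3
gripper_force: 3.8
```

{"method": "play_rows", "body": {
  "steps": [
    [-0.0002, 0, -0.0005, 0, 0, 0],
    [-0.0002, 0, -0.0005, 0, 0, 0],
    [-0.0002, 0, -0.0005, 0, 0, 0],
    [-0.0002, 0, -0.0005, 0, 0, 0],
    [-0.0002, 0, -0.001, 0, 0, 0],
    [-0.0002, 0, -0.001, 0, 0, 0],
    [0, 0, 0, 0, 0, 0],
    [0, 0, 0, 0, 0, 0]
  ]
}}

```text
time: 18.35
ee_pos: [566.2, 125.4, 33.8]
tcp_rot: [-0.001, 0.782, 0.624, -0.001]
ft_force: [1.3, 1.1, 3.4]
finger_gap: -0.4
gripper_force: 1.8
```

{"method": "play_rows", "body": {
  "steps": [
    [-0.0002, 0, -0.001, 0, 0, 0],
    [-0.0002, 0, -0.001, 0, 0, 0],
    [-0.0002, 0, -0.001, 0, 0, 0],
    [-0.0002, 0, -0.001, 0, 0, 0],
    [-0.0002, 0, -0.001, 0, 0, 0],
    [-0.0002, 0, -0.002, 0, 0, 0],
    [0, 0, -0.002, 0, 0, 0],
    [0, 0, 0, 0, 0, 0]
  ]
}}

```text
time: 19.02
ee_pos: [567.0, 124.1, 43.8]
tcp_rot: [0.0, 0.782, 0.624, 0.0]
ft_force: [-0.5, -0.9, 0.3]
finger_gap: -0.0
gripper_force: 0.0
```

{"method": "play_rows", "body": {
  "steps": [
    [0, 0, -0.005, 0, 0, 0],
    [0, 0, -0.01, 0, 0, 0],
    [0, 0, -0.02, 0, 0, 0],
    [0, 0, -0.02, 0, 0, 0],
    [0, 0, -0.02, 0, 0, 0],
    [0, 0, -0.02, 0, 0, 0],
    [-0.02, 0, -0.02, 0, 0, 0],
    [-0.02, 0, -0.02, 0, 0, 0]
  ]
}}

```text
time: 19.68
ee_pos: [557.8, 85.4, 180.3]
tcp_rot: [0.0, 0.781, 0.625, 0.001]
ft_force: [-0.1, 0.4, -1.1]
finger_gap: 0.0
gripper_force: 0.0
```

```bash
python3 - <<'E'
from station import *
from h import *
d=snapshot("wrist");s=snapshot("side");np.savez("w6.npz",**d)
a=d["color"][0:400,120:520]; b=cv2.resize(s["color"][185:285,260:360],(400,400),interpolation=cv2.INTER_CUBIC)
cv2.imwrite("pics/w6.png",np.hstack([a,b]))
E
```

```text
(no output)
```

View pics/w6.png

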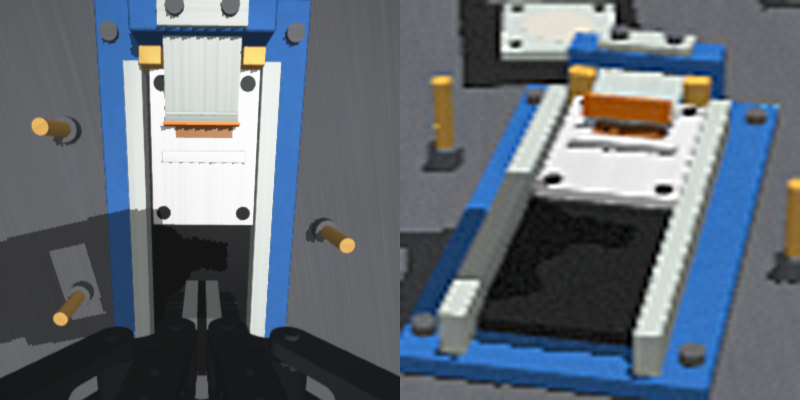

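The cover sits under the spring, with its front corners at the lugs (rows 66–70 left) and its rear edge at row 224. The bolts and plates are undisturbed. I'll do one numeric check of the position.

```bash
python3 - <<'E'
from h import *
y=np.array([np.cos(np.radians(77.2)),np.sin(np.radians(77.2))]);x=np.array([y[1],-y[0]])
o=np.array([536.6,-4.1])+89.5*y
d=dict(np.load("w6.npz"));W=dict(np.load("w1.npz"))
f=lambda d,uv,z:(lambda q:np.c_[(q-o)@x,(q-o)@y].round(1).tolist())(plane(d,uv,z)[:,:2])
for z in(36,39,42):print(z,"rear edge",f(d,[(272,224),(373,224)],z),"holes",f(d,[(283.5,213),(362.5,213),(367,84)],z),"front",f(d,[(376,70.5)],z))
print("lug top front edge",f(d,[(270,63),(375,64)],50),"lip",f(d,[(285,126),(359,125)],50))
h=cv2.cvtColor(d["color"],cv2.COLOR_BGR2GRAY);print("col 375",h[55:85,375].tolist(),"col 271",h[55:85,272].tolist())
E
```

```text
36 rear edge [[-39.3, 5.5], [45.6, 5.6]] holes [[-29.4, 14.9], [36.5, 15.0], [36.7, 114.3]] front [[43.1, 123.7]]
39 rear edge [[-38.8, 6.2], [45.2, 6.3]] holes [[-29.0, 15.5], [36.1, 15.5], [36.3, 113.9]] front [[42.7, 123.2]]
42 rear edge [[-38.4, 6.8], [44.7, 6.9]] holes [[-28.7, 16.0], [35.8, 16.1], [35.9, 113.4]] front [[42.2, 122.6]]
lug top front edge [[-34.5, 125.9], [40.2, 125.4]] lip [[-25.0, 83.2], [30.0, 84.0]]
col 375 [224, 225, 225, 225, 225, 226, 226, 225, 214, 165, 95, 70, 68, 71, 93, 126, 158, 232, 252, 253, 253, 253, 253, 252, 241, 217, 189, 161, 158, 159] col 271 [210, 211, 212, 212, 212, 212, 211, 201, 161, 99, 71, 68, 70, 86, 121, 155, 228, 250, 251, 251, 251, 251, 251, 251, 250, 248, 246, 246, 247, 247]
```

```bash
python3 - <<'E'
from h import *
y=np.array([np.cos(np.radians(77.2)),np.sin(np.radians(77.2))]);x=np.array([y[1],-y[0]])
o=np.array([536.6,-4.1])+89.5*y
d=dict(np.load("w6.npz"))
P=lambda X,Y,Z:proj(d,np.r_[o+X*x+Y*y,Z])[0].round(1)
for Z in(50,44,40,38,36):print("lug face",Z,P(40,125.6,Z))
print(P(40,123.6,37),P(40,125.6,37), "rear", P(40,5.6,37),P(40,5.6,34),P(40,5.6,40))
for c in(270,272,372,375):
    print(c,[d["color"][r,c].tolist() for r in range(61,74)])
m=d["z_map"]
print("z rows",[round(float(m[r,373]),1) for r in range(58,80)])
# height of points from z_map
def pt(u,v):
    r=ray(d,(u,v))[0]; return np.array(d["xyz"])+r*m[v,u]
for uv in((373,76),(373,100),(373,180),(373,215),(320,200),(320,215),(275,215),(373,60),(373,67),(373,69)):
    p=pt(*uv);q=p[:2]-o;print(uv,p[2].round(1),"nest",(q@x).round(1),(q@y).round(1))
E
```

```text
lug face 50 [374.8  63.6]
lug face 44 [373.5  65.5]
lug face 40 [372.7  66.6]
lug face 38 [372.4  67.2]
lug face 36 [372.   67.8]
[372.1  70.4] [372.2  67.5] rear [366.5 224.2] [366.  223.5] [366.9 225. ]
270 [[114, 208, 245], [107, 195, 237], [84, 153, 197], [52, 96, 123], [38, 69, 87], [36, 66, 83], [40, 67, 84], [67, 84, 96], [112, 117, 122], [150, 149, 152], [222, 222, 224], [248, 248, 248], [249, 249, 250]]
272 [[116, 212, 246], [108, 199, 240], [85, 156, 201], [53, 96, 124], [38, 69, 88], [37, 66, 84], [40, 68, 85], [68, 85, 96], [115, 120, 124], [155, 154, 156], [227, 227, 229], [250, 250, 251], [251, 251, 252]]
372 [[129, 230, 252], [128, 229, 251], [116, 214, 245], [85, 156, 200], [48, 89, 114], [37, 67, 85], [36, 66, 83], [43, 69, 86], [79, 92, 101], [121, 124, 128], [144, 143, 145], [176, 176, 176], [238, 239, 237]]
375 [[130, 231, 252], [130, 231, 251], [118, 217, 246], [87, 160, 205], [50, 92, 119], [38, 68, 87], [36, 66, 85], [42, 69, 87], [78, 91, 102], [121, 125, 129], [158, 158, 159], [233, 233, 231], [252, 252, 252]]
z rows [247.8, 248.6, 249.0, 249.7, 247.8, 248.4, 250.0, 249.8, 251.9, 256.0, 258.7, 262.6, 265.0, 263.7, 264.9, 262.7, 264.4, 265.5, 265.8, 265.6, 265.0, 265.0]
(373, 76) 34.4 nest 41.2 120.2
(373, 100) 34.7 nest 41.9 103.2
(373, 180) 36.1 nest 44.1 42.2
(373, 215) 27.2 nest 46.6 11.5
(320, 200) 35.8 nest 1.1 25.8
(320, 215) 35.3 nest 1.1 13.1
(275, 215) 35.1 nest -36.6 13.0
(373, 60) 49.6 nest 38.7 128.0
(373, 67) 43.3 nest 39.8 124.7
(373, 69) 36.5 nest 40.7 124.7
```

The brass face meets the shadowed cover edge directly, with no bed visible between them. The depth step is at nest y = 124.7 and the rear holes are at y = 15.0, which is exactly home. The cover lies level at about 35.5 mm, held by the spring. I'll hand in.

```bash
python3 -c "
from station import *
print(close_job())"
```

```text
the job is handed in; nothing more can be done
None
```

The cover plate is loaded: pressed down, slid under the leaf spring until it stopped against the brass lugs, and held there by the spring with the hand clear; handed in at about 20 s, verdict not shown.

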